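# Clip the bobbin post into its stand

## Task

The bobbin stand is missing one post. Take the loose clip-in post (the one with the rectangular plate and the two sprung tabs underneath, not the one on the round foot), set its legs into the stand's empty socket and press it straight down until both tabs have snapped in under the socket's edge and the plate lies flat on the stand. Let go of it, and leave the round-footed post where it stands.

Things in the scene. Friction and masses are not known exactly. Their poses are not given: they have to be found in the camera images.
- clip_post: Loose clip-in bobbin post, white plastic, 55 to 85 g, upright on the table, 80 mm tall. Origin: centre of its underside; z up. Legs (two rigid ribs and two sprung tabs) z 0 to 35 mm; rectangular plate 62 (x) x 50 (y) x 5 mm at z 35 to 40; square stem 16 x 16 mm, sides along x and y, z 40 to 80, flat top: grip there. Half a turn about z leaves it the same.
- flange (a point): Point on the clip-in post: centre of the underside of its plate, 35 mm above body clip_post's origin, same axes. Below it: ribs 28 mm long in x, at y = +-8 to 11 mm (a little narrower in the last 10 mm); tabs at x = +-14 to 17 mm, with hooks out to x = +-23 mm, 19.5 to 22.5 mm below, sloping in to x = +-14 mm at 33.5 mm below.
- socket (a point): Centre of the stand's empty socket, level with the stand's top (44 mm above the table), axes as the stand's. Mouth 52 (x) x 42 (y) mm, narrowing over 12 mm depth to a throat 38 (x) x 28 (y) mm, 6 mm long, hollow below. The post's x goes along the socket's x, either way round. The hooks catch under the throat, 18 mm below this point..
- stand: Bobbin stand, mid-brown wood, 90 (x) x 160 (y) x 44 mm high, fixed to the table; origin: centre of its underside. Empty socket at y = -38 mm; a fixed post with a full thread bobbin, 31 mm in diameter, up to 99 mm above the table, at y = +38 mm.
- plain_post: The other loose post, to be left alone: white plastic, flat round foot of 50 mm diameter, 6 mm thick, and the same square stem 16 x 16 mm, up to 46 mm high. No tabs. Origin: centre of its underside.
- tab_near (a joint): Sprung tab on the clip-in post's -x side: 0 rad at rest (hook out), grows as the hook is pushed in; about 0.2 to pass the throat, 0.45 at most. Let go in the mouth, the post stands on the hooks' slopes, plate about 16 mm above the stand; pushing it home from there takes 6 to 10 N on the stem.
- tab_far (a joint): Sprung tab on the clip-in post's +x side: the same. When the post is home, point flange is at point socket, the stem's top is 89 mm above the table and both tabs read about 0.

How it is judged:
By the outcome, as a careful person would: the job done as asked, in the order asked, and still so for the second after the job is handed in, with the robot touching nothing.
It also fails if it takes over 35 s, if anything falls off the work surface, if the arm or the gripper's body presses on something with over 40 N, if the wrist force passes 120 N, or if a joint passes its speed limit or range.

## Robot

A 7-joint arm with a two-finger parallel gripper is mounted at the origin on a cart in front of the work surface, level with it; the furniture and walls round the work are solid. World frame = base frame: x ahead of the robot, y to its left, z up, the work surface at z = 0. Lengths are in mm, angles in degrees, forces in N, time in s.
With the tool pointing down it reaches from about 350 to 900 mm from the base axis. Payload 7.2 kg.
Tool frame: the origin (TCP) lies on the centre line of the jaws, within the pads' length; the fingertips stand 8 mm ahead of it and the grasp point (between the pads) lies 11 mm behind it; z points along the fingers, y is the line along which they close (so a half turn about z gives the same grasp; the last joint's range is limited). The gripper opens to 88 mm and grips with 3 to 60 N. Pads are 20 mm wide; open, the fingers measure 115 mm over their backs; the gripper's body (75 mm by 178 mm) begins 61 mm behind the grasp point.
Start: joints at [61.868, 23.554, -0.728, 91.456, 0.321, 64.991, -4.71], TCP at [256.436, -569.973, 230.653] pointing down, gripper open.
Joint ranges: [-169.25, 169.25], [-16.82, 113.86], [-84.01, 82.57], [7.8, 145.47], [-59.2, 239.2], [7.22, 106.19], [-163.78, 163.78]. Speed limits (degrees/s): [136.94, 136.94, 172.46, 172.46, 180, 180, 180].

## Interface

Orientations are given as [roll, pitch, yaw] about the fixed x, y, z axes, in that order (R = Rz(yaw) Ry(pitch) Rx(roll)).
In Python, from cell import manip gives the robot as it stands.
- The arm moves only by the tool move_tool, called by a JSON object that holds its "op" and its "data", one argument or row to a line. Schema: {"type":"object","properties":{"motion":{"type":"array","items":{"type":"array","items":{"type":"number"},"minItems":4,"maxItems":4},"minItems":1,"maxItems":20},"finger_gap":{"type":"number"},"squeeze":{"type":"number"},"only":{"type":"string"},"quiet":{"type":"boolean"},"lines":{"type":"string"}},"required":["motion"],"additionalProperties":false}. motion is a list of rows, 1 to 20 of them, each of 4 numbers: dx, dy, dz in shares of 200 mm (1.0 is 200 mm), then a turn about the tool's z in parts of the range, where 1.0 means 180 degrees; each row shifts and turns the commanded pose from where the row before left it, along the tool's axes as they then stand; what a row does not reach is not made up. A row lasts 1/8 s, in which the tool goes at most 62.5 mm and 10.7 degrees, less where a joint would pass 70% of its speed; a pose out of reach is approached as far as the arm can. finger_gap is the finger opening in mm, set as the call begins (left out keeps the last). The fingers move at their own pace and stop on an object; squeeze is the grip in N (left out, the last holds). Time passes only in rows, so rows that do not move let the fingers close. The tool returns the time, the measured TCP pose, the force, the opening and the grip force at its end. only (a regular expression) keeps the lines of the reply that match it, lines (a string "A,B") keeps lines A to B, and quiet returns only ok. A shift or turn number past 1, either way, is cut back to 1. Input that does not fit is refused with a message, and nothing moves.
- manip.read_state(): the state, without advancing time (a new reading comes with each control period).
- manip.get_image(name): name is "side" or "top"; returns a dict with "color" (420x560x3 uint8, blue, green, red), "camera_matrix" (3x3 intrinsics, pixels), "xyz" and "rotation" of the camera in the world. Camera axes: x right, y down, z forward; pixel columns grow to the right and rows downward; lengths in mm; the calibration is good to about 2 mm. A picture is of the moment at which its call begins. There is no depth.
- manip.hand_in(): hands the job in; it is judged then, once.
The state is a dict: "t": time; "joint_positions": joint angles; "qvel": joint speeds; "joint_efforts": joint torques, N m; "tcp_pos": TCP position; "tcp_rot": TCP orientation; "wrist_force": force on the tool from outside, world axes, zero at the start; "wrist_torque": the same for the moment, N m; "grip_width": finger opening in mm; "finger_force": force on a finger pad.
Only numpy, scipy, OpenCV 4.12 (cv2) and the standard library are available. Lean on these libraries where they do the work, as an engineer would, in place of code of your own. Each camera call takes 0.05 s, during which the arm holds its last target. There are 200 camera calls.

## Working session

There is one attempt and no reset: what is moved stays moved. The work goes in short steps, Python scripts to look and compute and a tool call to move; the robot and the scene stay as the last step left them, time stands still between calls to the robot, and variables do not carry over. Pictures are saved under pics/ and viewed, at most 10 in all, crops included, and the job is handed in when it is done.

```bash
ls; mkdir -p pics; python3 - <<'E'
from cell import manip
import cv2
for n in ("side","top"):
    i=manip.get_image(n); cv2.imwrite(f"pics/{n}0.png",i["color"]); print(n,i["camera_matrix"],i["xyz"],i["rotation"])
s=manip.read_state(); print(s["t"],s["tcp_pos"],s["tcp_rot"],s["grip_width"])
E
```

```text
cell.py
pics
side [[430.92046883   0.         276.13949308]
 [  0.         430.92046883 215.50008035]
 [  0.           0.           1.        ]] [332.05242513 757.94736877 467.7517873 ] [-118.74705439    1.06416923 -165.91089481]
top [[438.58491858   0.         290.11592263]
 [  0.         438.58491858 211.59829204]
 [  0.           0.           1.        ]] [401.48941867  37.64013232 914.53612581] [-172.3695456     0.46334324  -90.86511191]
0.1 [ 256.22573029 -569.55691536  229.88590227] [-1.79915299e+02  5.68267575e-03  2.42254748e+01] 88.07572193249534
```

View pics/side0.png

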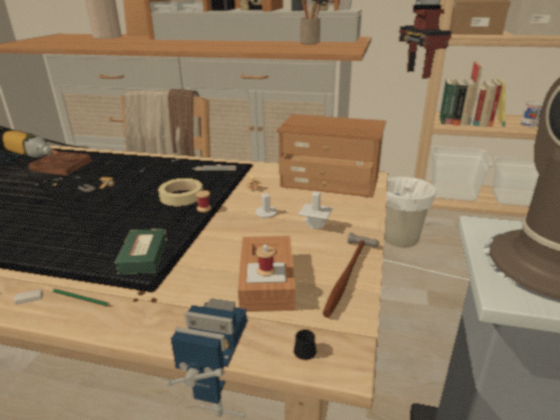

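View pics/top0.png

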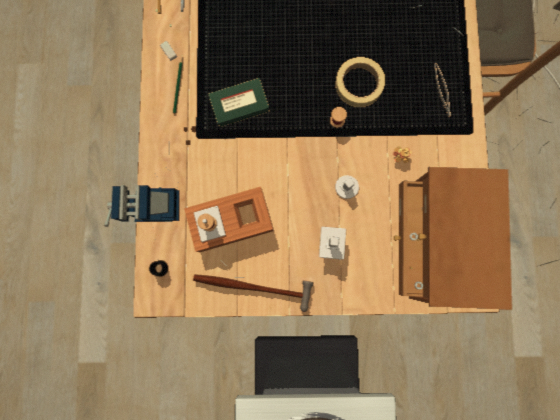

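The top view shows the stand around (230,219), its empty socket near (247,211), the clip post near (333,243) and the plain post near (347,187). The side view has the clip post near (316,210) and the socket hidden behind the bobbin at about (266,240). Next I'll look at enlarged crops.

```bash
python3 - <<'E'
import cv2,numpy as np
t=cv2.imread("pics/top0.png");s=cv2.imread("pics/side0.png")
def crop(im,x0,y0,w,h,k,name):
    c=cv2.resize(im[y0:y0+h,x0:x0+w],None,fx=k,fy=k,interpolation=cv2.INTER_CUBIC)
    for i in range(0,w,10):
        cv2.line(c,(i*k,0),(i*k,6),(0,0,255),1); 
        if i%20==0: cv2.putText(c,str(x0+i),(i*k,16),0,.35,(0,0,255))
    for i in range(0,h,10):
        cv2.line(c,(0,i*k),(6,i*k),(0,0,255),1); cv2.putText(c,str(y0+i),(8,i*k+4),0,.35,(0,0,255))
    cv2.imwrite(name,c)
crop(t,180,170,190,100,4,"pics/topc.png")
crop(s,230,180,120,135,4,"pics/sidec.png")
E
```

```text
(no output)
```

View pics/topc.png

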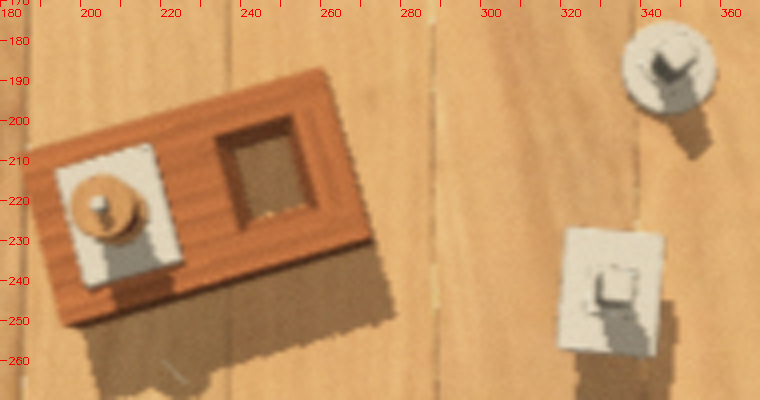

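View pics/sidec.png

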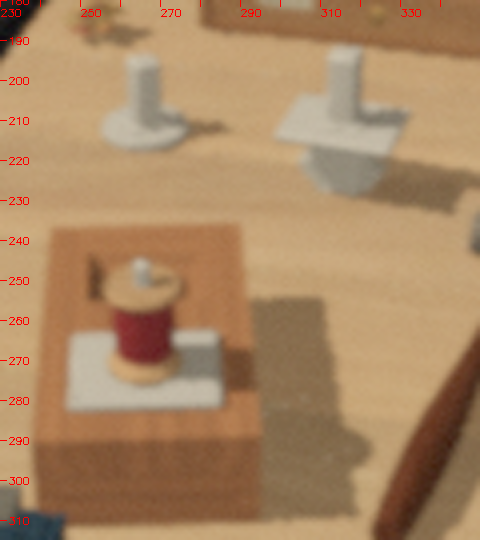

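The top crop shows the plate corners at (321.7,227), (345.8,228), (344,259) and (319,257), and the socket mouth from (234,204) to (259,222). The side crop shows the stand's top face, the plate, and the stem top at (316,192.5). Next I'll triangulate these and fit poses.

```bash
cat > h.py <<'E'
import numpy as np
from scipy.optimize import least_squares
from scipy.spatial.transform import Rotation as R
C={"side":(430.92,276.14,215.5,[332.052,757.947,467.752],[-118.747,1.0642,-165.911]),
"top":(438.585,290.116,211.598,[401.489,37.640,914.536],[-172.3695,.46334,-90.8651])}
def proj(c,P):
    f,cx,cy,t,r=C[c]; p=(np.atleast_2d(P)-t)@R.from_euler("xyz",r,degrees=True).as_matrix()
    return np.c_[f*p[:,0]/p[:,2]+cx,f*p[:,1]/p[:,2]+cy]
def tri(a,b):
    r=least_squares(lambda p:np.r_[(proj("top",p)-a).ravel(),(proj("side",p)-b).ravel()],[450,0,50]); return r.x,abs(r.fun).max()
def fit(obs,x0):
    """obs: (cam, local pts, pixels); unknown x,y,z,yaw"""
    def f(q):
        M=R.from_euler("z",q[3],degrees=True).as_matrix()
        return np.concatenate([(proj(c,np.array(l,float)@M.T+q[:3])-np.array(p)).ravel() for c,l,p in obs])
    r=least_squares(f,x0); return r.x.round(1),r.fun.reshape(-1,2).round(1).tolist()
E
python3 - <<'E'
from h import *
tt=[(261.2,187),(273,230),(196.2,251.2),(186.2,207.5)]; ss=[(243,237),(289.5,236),(295,289.2),(238.7,290)]
for a,b in zip(tt,ss): print("stand",tri(a,b))
L=[(45,-80,0),(-45,-80,0),(-45,80,0),(45,80,0)]
m=[(26,-17,0),(26,-59,0),(-26,-59,0),(-26,-17,0)]
mp=[(233.7,204.2),(253.2,199),(259.2,222),(240,228)]
print(fit([("top",L,tt),("side",L,ss),("top",m,mp)],[400,150,44,15]))
print(fit([("top",L,tt),("top",m,mp),],[400,150,44,15]))
pt=[(321.7,227),(345.8,228.3),(344,259),(319.2,257)]; ps=[(333,208),(305,203.5),(298.5,214.5),(327.5,218)]
P=[(31,25,0),(31,-25,0),(-31,-25,0),(-31,25,0)]
# match by side: image left=+x,far=-y
ps2=[(298.5,214.5),(305,203.5),(333,208),(327.5,218)]
for a,b in zip(pt,ps2): print("plate",tri(a,b))
print(fit([("top",P,pt),("side",P,ps2)],[450,0,40,0]))
print("stem",tri((335,240.8),(316.3,192.5)))
print("plain stem",tri((345,185.5),(265.8,194.3)))
E
```

```text
stand (array([569.81538138, 100.7429864 ,  41.17297306]), np.float64(0.0070099897635884645))
stand (array([483.49439322,  77.94662145,  40.89063431]), np.float64(0.7089123705836471))
stand (array([442.03851452, 231.05761934,  40.22437267]), np.float64(0.08634629344427935))
stand (array([528.9441293 , 252.1613571 ,  39.94065264]), np.float64(0.7574989182118372))
(array([506.2, 166.2,  41. ,  15.1]), [[0.0, -0.3], [0.2, -0.8], [-0.4, 0.1], [-1.4, 0.8], [-0.3, 0.0], [0.7, -0.2], [-0.1, -0.1], [-1.2, 0.6], [-0.0, -0.1], [0.5, -0.6], [1.4, 1.0], [0.4, 0.8]])
(array([508.4, 168.2,  26.4,  14.7]), [[-0.2, 0.2], [-0.5, -0.9], [-0.0, -0.9], [-0.6, 0.4], [0.0, -0.1], [0.3, -0.3], [0.9, 1.0], [0.1, 0.5]])
plate (array([487.23445132, -20.13095157,  34.6353844 ]), np.float64(0.04267461663636141))
plate (array([483.14553971, -68.31644546,  36.8366036 ]), np.float64(0.21987664807460305))
plate (array([421.59005245, -62.98468134,  35.25916569]), np.float64(0.437262475213231))
plate (array([426.31071281, -13.61349418,  37.01575391]), np.float64(0.39167092361316236))
(array([454.6, -41.3,  35.9,  -5.2]), [[-0.4, -0.3], [0.3, 0.2], [0.3, 0.5], [-0.0, 0.6], [-0.3, -0.3], [-0.2, 0.2], [-0.3, -0.4], [-0.3, 0.5]])
stem (array([455.34900474, -41.99587219,  78.66427245]), np.float64(0.4193117486546498))
plain stem (array([569.38757646, -67.5471314 ,  50.59062959]), np.float64(0.6259012180310037))
```

```bash
python3 - <<'E'
from h import *
print(tri((428,169),(280,131)),tri((428,306),(383,136)),tri((510,170),(284,119)))
Y=24.2254
M=R.from_euler("xyz",[-179.915,0.0057,Y],degrees=True).as_matrix()
print(M.T@(np.array([455,-41.7,130])-[256.23,-569.56,229.89]), M.round(3))
E
```

```text
(array([ 573.69273995, -203.34080118,  152.83834256]), np.float64(1.5450169964975657)) (array([ 336.29677855, -187.37781941,  160.02898304]), np.float64(1.8527097482136128)) (array([ 581.74899573, -355.5562626 ,  135.45336763]), np.float64(5.1597558743472405))
[ 397.87130612 -399.66641402  100.44344613] [[ 0.912  0.41  -0.001]
 [ 0.41  -0.912  0.001]
 [-0.    -0.001 -1.   ]]
```

The manual's scale: shifts go in shares of 200 mm and turns go in shares of 180 degrees. Converting my numbers, -34 mm is -0.17, -33 mm is -0.165, -10.4 degrees is -0.0578.

{"op": "move_tool", "data": {
  "motion": [
    [0.165, -0.165, 0, 0],
    [0.165, -0.165, 0, 0],
    [0.165, -0.165, 0, 0],
    [0.165, -0.165, 0, 0],
    [0.165, -0.165, 0, 0],
    [0.165, -0.165, 0, 0],
    [0.165, -0.165, 0, 0],
    [0.165, -0.165, 0, 0],
    [0.165, -0.165, 0, 0],
    [0.165, -0.165, 0, 0],
    [0.17, -0.17, 0, 0],
    [0.17, -0.17, 0, 0],
    [0, 0, 0, -0.0556],
    [0, 0, 0, -0.0556],
    [0, 0, 0, -0.0556],
    [0, 0, 0, -0.0556],
    [0, 0, 0, -0.0556],
    [0, 0, 0, -0.0578],
    [0, 0, 0, 0]
  ],
  "finger_gap": 50
}}

```text
t: 2.48
tcp_pos: [455.8, -43.8, 230.4]
tcp_rot: [-180.0, -0.0, 84.5]
wrist_force: [0.1, -1.0, 0.3]
grip_width: 49.8
finger_force: 0.0
```

Scaled: 40 mm is 0.2, 25 mm is 0.125, 0.3 degrees is 0.0017.

{"op": "move_tool", "data": {
  "motion": [
    [0.01, -0.0035, 0.2, 0.0017],
    [0, 0, 0.2, 0],
    [0, 0, 0.2, 0],
    [0, 0, 0.125, 0],
    [0, 0, 0.08, 0],
    [0, 0, 0.05, 0],
    [0, 0, 0.025, 0],
    [0, 0, 0, 0]
  ]
}}

```text
t: 3.48
tcp_pos: [455.9, -41.6, 54.9]
tcp_rot: [180.0, 0.0, 84.3]
wrist_force: [-0.1, 1.3, -0.5]
grip_width: 50.0
finger_force: 0.0
```

```bash
python3 - <<'E'
from cell import manip
import cv2
i=manip.get_image("side")["color"]; a=i[130:250,240:370]
j=manip.get_image("top")["color"][180:290,270:400]
import numpy as np
a=cv2.resize(a,(390,360),interpolation=2);j=cv2.resize(j,(400,360),interpolation=2);cv2.imwrite("pics/g1.png",np.hstack([a,j]))
E
```

```text
(no output)
```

View pics/g1.png

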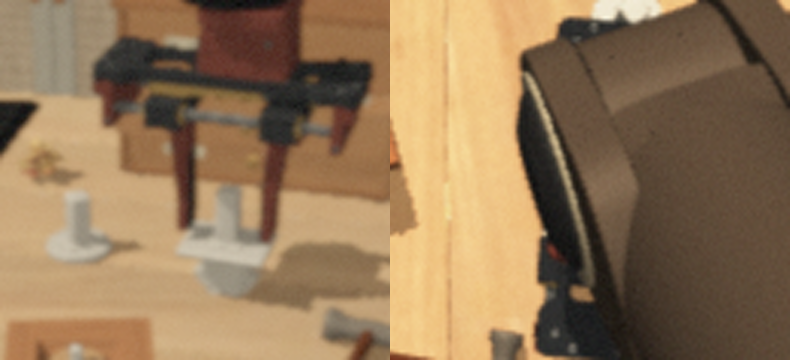

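The side crop shows the stem centred between the fingers at about (228,210), with the tips just above the plate. I'll close and lift.

Scaled: -30 mm is -0.15, -15 mm is -0.075.

{"op": "move_tool", "data": {
  "motion": [
    [0, 0, 0, 0],
    [0, 0, 0, 0],
    [0, 0, 0, 0],
    [0, 0, 0, 0],
    [0, 0, 0, 0],
    [0, 0, 0, 0],
    [0, 0, -0.025, 0],
    [0, 0, -0.075, 0],
    [0, 0, -0.15, 0],
    [0, 0, -0.15, 0],
    [0, 0, -0.15, 0],
    [0, 0, -0.05, 0],
    [0, 0, 0, 0]
  ],
  "finger_gap": 8,
  "squeeze": 35
}}

```text
t: 5.2
tcp_pos: [455.8, -41.8, 175.2]
tcp_rot: [179.9, 0.0, 84.3]
wrist_force: [0.0, 0.7, -2.5]
grip_width: 15.8
finger_force: 35.0
```

Scaled: 30 mm is 0.15, 28 mm is 0.14, -7 degrees is -0.0389.

{"op": "move_tool", "data": {
  "motion": [
    [0.11, 0.027, 0, 0],
    [0.11, 0.027, 0, 0],
    [0.11, 0.027, 0, 0],
    [0.11, 0.027, 0, 0],
    [0.11, 0.027, 0, 0],
    [0.11, 0.027, 0, 0],
    [0.11, 0.027, 0, 0],
    [0.11, 0.026, 0, 0],
    [0, 0, 0, -0.0389],
    [0, 0, 0, -0.0389],
    [0, 0, 0, -0.0378],
    [0, 0, 0.15, 0],
    [0, 0, 0.14, 0],
    [0, 0, 0, 0],
    [0, 0, 0, 0]
  ]
}}

```text
t: 7.08
tcp_pos: [515.8, 129.5, 116.8]
tcp_rot: [-180.0, -0.0, 105.1]
wrist_force: [0.0, -0.2, -0.3]
grip_width: 16.1
finger_force: 35.0
```

```bash
python3 - <<'E'
from cell import manip
import cv2
i=manip.get_image("side")["color"]; cv2.imwrite("pics/s2.png",i)
a=cv2.resize(i[150:300,210:330],(480,600),interpolation=2);cv2.imwrite("pics/g2.png",a)
E
```

```text
(no output)
```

View pics/g2.png

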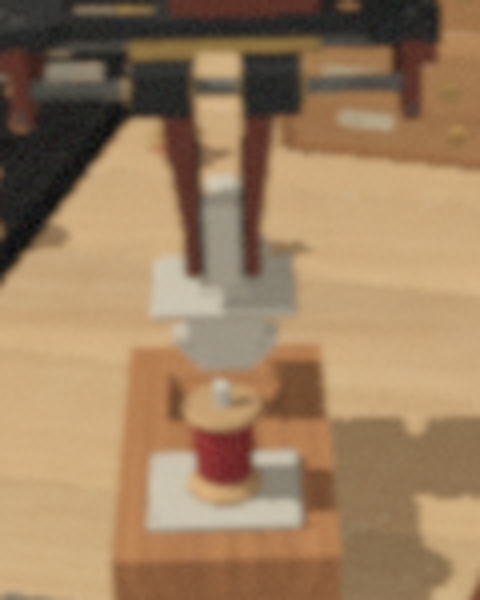

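```bash
python3 - <<'E'
from h import *
P=np.array([(31,25,0),(-31,25,0),(-31,-25,5),(31,-25,5)],float)
px=np.array([(151,317),(296,316),(291,254),(154,256)])/4+[210,150]
print(fit([("side",P,px)],[516,129,97,15]))
M=R.from_euler("z",15.1,degrees=True).as_matrix()
print((proj("side",P@M.T+[515.8,129.5,97])-px).round(1))
E
```

```text
(array([519.4, 116.1,  87.6,  15.1]), [[0.1, 0.8], [-0.4, 0.1], [-0.0, -0.6], [0.3, -0.3]])
[[-0.5  0.1]
 [-0.1 -0.5]
 [ 0.1 -1.6]
 [-0.2 -1.2]]
```

The held post lies within a pixel of the prediction, above the socket and at the right yaw. I'll lower it to contact first.

Scaled: 10 mm is 0.05, 8 mm is 0.04.

{"op": "move_tool", "data": {
  "motion": [
    [0, 0, 0.05, 0],
    [0, 0, 0.05, 0],
    [0, 0, 0.04, 0],
    [0, 0, 0.02, 0],
    [0, 0, 0.01, 0],
    [0, 0, 0, 0]
  ]
}}

```text
t: 7.88
tcp_pos: [515.9, 129.3, 82.7]
tcp_rot: [180.0, -0.0, 105.1]
wrist_force: [-0.2, -0.1, -0.8]
grip_width: 16.0
finger_force: 35.0
```

{"op": "move_tool", "data": {
  "motion": [
    [0, 0, 0.01, 0],
    [0, 0, 0.01, 0],
    [0, 0, 0, 0]
  ]
}}

```text
t: 8.25
tcp_pos: [516.2, 129.4, 78.9]
tcp_rot: [179.9, -0.0, 105.1]
wrist_force: [1.6, 0.4, 3.3]
grip_width: 15.9
finger_force: 35.0
```

Contact came at the predicted height with little side force, so I'll press on.

{"op": "move_tool", "data": {
  "motion": [
    [0, 0, 0.01, 0],
    [0, 0, 0.01, 0],
    [0, 0, 0.01, 0],
    [0, 0, 0, 0]
  ]
}}

```text
t: 8.75
tcp_pos: [516.0, 129.4, 72.8]
tcp_rot: [180.0, -0.0, 105.1]
wrist_force: [0.7, 0.7, 4.0]
grip_width: 16.1
finger_force: 35.0
```

{"op": "move_tool", "data": {
  "motion": [
    [0, 0, 0.01, 0],
    [0, 0, 0.01, 0],
    [0, 0, 0.01, 0],
    [0, 0, 0, 0]
  ]
}}

```text
t: 9.25
tcp_pos: [514.5, 128.7, 65.4]
tcp_rot: [-179.8, -0.0, 105.1]
wrist_force: [0.7, 0.9, -8.7]
grip_width: 15.9
finger_force: 35.0
```

Scaled: 1 mm is 0.005.

{"op": "move_tool", "data": {
  "motion": [
    [0, 0, 0.005, 0],
    [0, 0, 0.005, 0],
    [0, 0, 0, 0]
  ]
}}

```text
t: 9.62
tcp_pos: [515.7, 129.2, 64.7]
tcp_rot: [-180.0, 0.0, 105.1]
wrist_force: [0.4, -0.3, -0.2]
grip_width: 15.8
finger_force: 35.0
```

{"op": "move_tool", "data": {
  "motion": [
    [0, 0, 0.0075, 0],
    [0, 0, 0, 0],
    [0, 0, 0, 0]
  ]
}}

```text
t: 10.0
tcp_pos: [515.9, 129.3, 63.6]
tcp_rot: [180.0, 0.0, 105.1]
wrist_force: [-1.9, -0.7, 5.4]
grip_width: 15.9
finger_force: 35.0
```

Scaled: 1.5 mm is 0.0075.

{"op": "move_tool", "data": {
  "motion": [
    [0, 0, 0.0075, 0],
    [0, 0, 0, 0],
    [0, 0, 0, 0]
  ]
}}

```text
t: 10.38
tcp_pos: [515.9, 129.3, 63.6]
tcp_rot: [180.0, 0.1, 105.1]
wrist_force: [-7.6, -2.5, 22.0]
grip_width: 16.0
finger_force: 35.0
```

```bash
python3 - <<'E'
from cell import manip
import cv2
i=manip.get_image("side")["color"]
a=cv2.resize(i[150:300,210:330],(480,600),interpolation=2);cv2.imwrite("pics/g3.png",a)
E
```

```text
(no output)
```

View pics/g3.png

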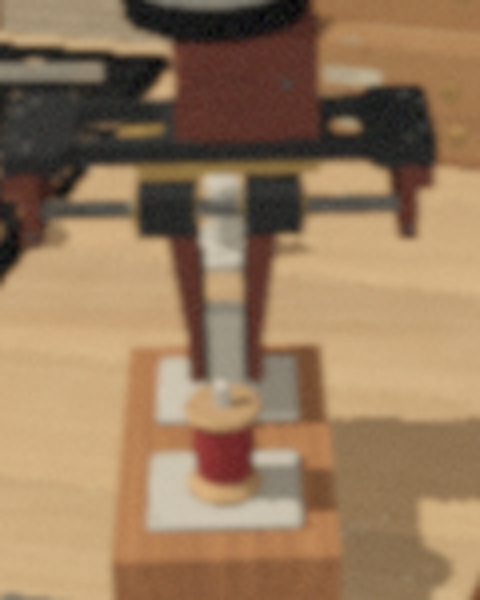

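The plate lies flat on the stand, at crop (158–298, 355–422), and the stop is rigid. I'll relieve the push, open and retreat.

Scaled: -2 mm is -0.01.

{"op": "move_tool", "data": {
  "motion": [
    [0, 0, -0.01, 0],
    [0, 0, 0, 0]
  ]
}}

```text
t: 10.68
tcp_pos: [515.9, 129.2, 63.6]
tcp_rot: [180.0, -0.0, 105.1]
wrist_force: [-0.8, -0.3, 1.3]
grip_width: 15.5
finger_force: 35.0
```

{"op": "move_tool", "data": {
  "motion": [
    [0, 0, 0, 0],
    [0, 0, 0, 0],
    [0, 0, 0, 0],
    [0, 0, 0, 0],
    [0, 0, -0.05, 0],
    [0, 0, -0.1, 0],
    [0, 0, -0.2, 0],
    [0, 0, -0.2, 0],
    [0, 0, -0.15, 0],
    [-0.2, 0, 0, 0],
    [-0.2, 0, 0, 0],
    [-0.2, 0, 0, 0],
    [-0.2, 0, 0, 0],
    [-0.2, 0, 0, 0],
    [0, 0, 0, 0],
    [0, 0, 0, 0]
  ],
  "finger_gap": 50
}}

```text
t: 12.68
tcp_pos: [567.8, -63.0, 204.1]
tcp_rot: [180.0, -0.0, 105.1]
wrist_force: [0.3, 0.1, -0.4]
grip_width: 49.9
finger_force: 0.0
```

```bash
python3 - <<'E'
from cell import manip
import cv2,numpy as np
i=manip.get_image("side")["color"];j=manip.get_image("top")["color"]
a=cv2.resize(i[180:315,230:350],(400,450),interpolation=2);b=cv2.resize(j[170:270,180:270],(400,450),interpolation=2);cv2.imwrite("pics/g4.png",np.hstack([a,b]))
E
```

```text
(no output)
```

View pics/g4.png

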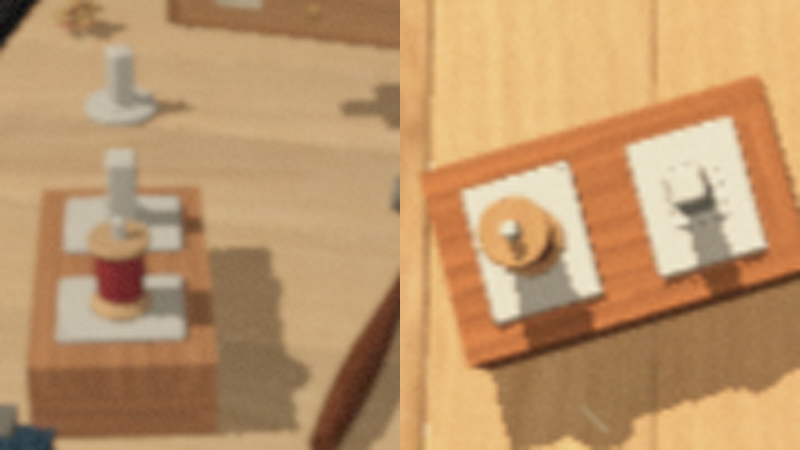

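Both views show the plate flat and square on the stand at top crop (697,198), matching the fixed post's plate, and the plain post has not moved.

```bash
python3 -c "
from cell import manip
print(manip.hand_in())"
```

```text
the job is handed in; nothing more can be done
None
```

The clip-in post is pressed home in the stand's socket with its plate flat and the gripper clear, the round-footed post is untouched, and the job was handed in at about 13 s; I judged the tabs snapped from the press forces, the hard stop and the pictures, since the tab joints can't be read.

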